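Serve the boiled eggs in order

TASK

The four boiled eggs in the wooden egg rack look alike, and only their order tells softest (left) from hardest (right). Move them into the four egg cups on the serving board, one in each and pointed end down as they stand now, in the same left-to-right order as seen from the robot. Set each egg gently down into its cup, never drop one, and leave the cups upright where they stand.

Things in the scene. Friction and masses are not known exactly. Their poses are not given: they have to be found in the camera images.
- egg_1: boiled brown hen's egg, leftmost of the four in the egg rack at the start (the four look alike; left = +y). 46 mm across at its widest, which lies 3 mm above the origin, 60 mm tall, 65 g, rigid. Origin: middle of its height, on its axis; z is its axis and points up through the blunt end, the pointed end is down. In the rack the origin is about 63 mm above the worktop.
- egg_2: boiled brown hen's egg, second from the left of the four in the egg rack at the start (the four look alike; left = +y). 46 mm across at its widest, which lies 3 mm above the origin, 60 mm tall, 65 g, rigid. Origin: middle of its height, on its axis; z is its axis and points up through the blunt end, the pointed end is down. In the rack the origin is about 63 mm above the worktop.
- egg_3: boiled brown hen's egg, third from the left of the four in the egg rack at the start (the four look alike; left = +y). 46 mm across at its widest, which lies 3 mm above the origin, 60 mm tall, 65 g, rigid. Origin: middle of its height, on its axis; z is its axis and points up through the blunt end, the pointed end is down. In the rack the origin is about 63 mm above the worktop.
- egg_4: boiled brown hen's egg, rightmost of the four in the egg rack at the start (the four look alike; left = +y). 46 mm across at its widest, which lies 3 mm above the origin, 60 mm tall, 65 g, rigid. Origin: middle of its height, on its axis; z is its axis and points up through the blunt end, the pointed end is down. In the rack the origin is about 63 mm above the worktop.
- cup_a: white egg cup on a foot, loose, 45 mm tall, 120 g; rim 43 mm across outside and 35 mm inside. The four cups are alike and stand in one row on the serving board, in any order. Origin: centre of its underside, z up. An egg that sits in it pointed end down rests on the rim, its origin 62 mm above the cup's origin.
- cup_b: white egg cup on a foot, loose, 45 mm tall, 120 g; rim 43 mm across outside and 35 mm inside. The four cups are alike and stand in one row on the serving board, in any order. Origin: centre of its underside, z up. An egg that sits in it pointed end down rests on the rim, its origin 62 mm above the cup's origin.
- cup_c: white egg cup on a foot, loose, 45 mm tall, 120 g; rim 43 mm across outside and 35 mm inside. The four cups are alike and stand in one row on the serving board, in any order. Origin: centre of its underside, z up. An egg that sits in it pointed end down rests on the rim, its origin 62 mm above the cup's origin.
- cup_d: white egg cup on a foot, loose, 45 mm tall, 120 g; rim 43 mm across outside and 35 mm inside. The four cups are alike and stand in one row on the serving board, in any order. Origin: centre of its underside, z up. An egg that sits in it pointed end down rests on the rim, its origin 62 mm above the cup's origin.
- egg_rack: light wooden egg rack, fixed: a rail 72 x 272 mm, its top 46 mm above the worktop, with four 35 mm holes in a row along the rack's y axis at y = +105, +35, -35, -105 mm, each with an egg. Origin: centre of its underside, on the worktop; x across the rack, away from the robot, y along the row to the left; turned up to 0.3 rad from the world axes.
- serving_board: dark wooden serving board, round ends, fixed, 120 x 320 x 14 mm; the cups stand on it within 9 mm of y = +111, +37, -37, -111 mm, x = 0. Origin: centre of its underside, on the worktop; x across it, away from the robot, y along the row to the left; turned up to 0.3 rad. A 140 mm mill and a salt cellar stand 130 mm behind the cups; wall cabinets hang from z = 0.5 m, beyond x of about 0.6 m.
Not all that is in view belongs to the job. Leave any pink or turquoise look-alike of the egg_3 alone.

How it is judged:
At the end, for the whole second after the job is handed in: Eggs sit in the cups in the rack's left-to-right order: each within 22 mm of its place along the board, 8 mm of a cup's axis and 6 mm of seated height, upright within 0.45 rad, still, released; cups upright within 0.1 rad, moved under 20 mm, still (y of egg_1 in the frame of serving_board between 0.089 and 0.133 m and ((horizontal distance between egg_1 and cup_a below 0.008 m and z of egg_1 in the frame of cup_a between 0.0561 and 0.0681 m) or (horizontal distance between egg_1 and cup_b below 0.008 m and z of egg_1 in the frame of cup_b between 0.0561 and 0.0681 m) or (horizontal distance between egg_1 and cup_c below 0.008 m and z of egg_1 in the frame of cup_c between 0.0561 and 0.0681 m) or (horizontal distance between egg_1 and cup_d below 0.008 m and z of egg_1 in the frame of cup_d between 0.0561 and 0.0681 m)) and angle between each of egg_1, egg_2, egg_3, egg_4's own z axis and vertical below 0.45 rad and linear speed of each of egg_1, egg_2, egg_3, egg_4, cup_a, cup_b, cup_c, cup_d below 0.02 m/s and contact force between the fingers and egg_1 below 0.05 N and y of egg_2 in the frame of serving_board between 0.015 and 0.059 m and ((horizontal distance between egg_2 and cup_a below 0.008 m and z of egg_2 in the frame of cup_a between 0.0561 and 0.0681 m) or (horizontal distance between egg_2 and cup_b below 0.008 m and z of egg_2 in the frame of cup_b between 0.0561 and 0.0681 m) or (horizontal distance between egg_2 and cup_c below 0.008 m and z of egg_2 in the frame of cup_c between 0.0561 and 0.0681 m) or (horizontal distance between egg_2 and cup_d below 0.008 m and z of egg_2 in the frame of cup_d between 0.0561 and 0.0681 m)) and contact force between the fingers and egg_2 below 0.05 N and y of egg_3 in the frame of serving_board between -0.059 and -0.015 m and ((horizontal distance between egg_3 and cup_a below 0.008 m and z of egg_3 in the frame of cup_a between 0.0561 and 0.0681 m) or (horizontal distance between egg_3 and cup_b below 0.008 m and z of egg_3 in the frame of cup_b between 0.0561 and 0.0681 m) or (horizontal distance between egg_3 and cup_c below 0.008 m and z of egg_3 in the frame of cup_c between 0.0561 and 0.0681 m) or (horizontal distance between egg_3 and cup_d below 0.008 m and z of egg_3 in the frame of cup_d between 0.0561 and 0.0681 m)) and contact force between the fingers and egg_3 below 0.05 N and y of egg_4 in the frame of serving_board between -0.133 and -0.089 m and ((horizontal distance between egg_4 and cup_a below 0.008 m and z of egg_4 in the frame of cup_a between 0.0561 and 0.0681 m) or (horizontal distance between egg_4 and cup_b below 0.008 m and z of egg_4 in the frame of cup_b between 0.0561 and 0.0681 m) or (horizontal distance between egg_4 and cup_c below 0.008 m and z of egg_4 in the frame of cup_c between 0.0561 and 0.0681 m) or (horizontal distance between egg_4 and cup_d below 0.008 m and z of egg_4 in the frame of cup_d between 0.0561 and 0.0681 m)) and contact force between the fingers and egg_4 below 0.05 N and angle between each of cup_a, cup_b, cup_c, cup_d's own z axis and vertical below 0.1 rad and distance of each of cup_a, cup_b, cup_c, cup_d from where it was at the start of the episode below 0.02 m); the robot touches nothing.
It fails at once if an egg falls on to the board, the worktop or the floor (height (world z) of any of egg_1, egg_2, egg_3, egg_4 below 0.047 m).
It fails at once if an egg is let fall (about 20 mm or more) instead of being set down ((linear speed of egg_1 above 0.6 m/s and contact force between the fingers and egg_1 below 0.01 N) or (linear speed of egg_2 above 0.6 m/s and contact force between the fingers and egg_2 below 0.01 N) or (linear speed of egg_3 above 0.6 m/s and contact force between the fingers and egg_3 below 0.01 N) or (linear speed of egg_4 above 0.6 m/s and contact force between the fingers and egg_4 below 0.01 N)).
It also fails if it takes over 109 s, if anything falls off the work surface, if the arm or the gripper's body presses on something with over 40 N, if the wrist force passes 120 N, or if a joint passes its speed limit or range.

ROBOT

A 6-joint arm with a two-finger parallel gripper is mounted at the origin on a cart in front of the work surface, level with it; the furniture and walls round the work are solid. World frame = base frame: x ahead of the robot, y to its left, z up, the work surface at z = 0. Lengths are in m, angles in rad, forces in N, time in s.
With the tool pointing down it reaches from about 0.35 to 1 m from the base axis. Payload 7.1 kg.
Tool frame: the origin (TCP) lies where the fingers leave the gripper's body, on its centre line; the fingertips stand 73 mm ahead of it and the grasp point (between the pads) lies 54 mm ahead of it; z points along the fingers, y is the line along which they close (so a half turn about z gives the same grasp; the last joint's range is limited). The gripper opens to 85 mm and grips with 20 to 120 N. Pads are 22 mm wide; open, the fingers measure 114 mm over their backs; the gripper's body (76 mm by 85 mm) begins 54 mm behind the grasp point. The pads swing forward as they close: fully open they stand 13 mm farther back than shut.
Start: joints at [1.289, 0.423, 1.63, -0, 1.089, -0.019], TCP at [0.162, 0.604, 0.304] pointing down, gripper open.
Joint ranges: [-3, 3], [-0.9, 2.11], [0.09, 2.58], [-1.31, 4.45], [0.11, 2.69], [-2.54, 2.54]. Speed limits (rad/s): [2.39, 2.39, 3.01, 3.14, 3.14, 3.14].

INTERFACE

Orientations are given as a unit quaternion [w, x, y, z].
In Python, from station import arm gives the robot as it stands.
- The arm moves only by the tool carry_out, never from a script. Its argument "rows" is a list of rows, each a list of 7 numbers: the turn, a rotation vector about the tool's x, y, z in degrees, then the shift along the tool's x, y, z in mm, then the opening, from -1 (shut) to 1 (fully open). In form: [[rx, ry, rz, x, y, z, fingers], ...]. A call has 1 to 12 rows; each row is the pose to reach, as a shift and turn from the pose commanded when the call began, along the tool's axes at that moment; what a row does not reach only later rows make up. A row lasts 1/10 s, in which the tool goes at most 50 mm and 8.59 degrees, less where a joint would pass 70% of its speed; a pose out of reach is approached as far as the arm can. A call with a gripper value outside its range is refused whole. The fingers move at their own pace and stop on an object; "force" is the grip in N (left out, the last holds). Time passes only in rows, so rows that repeat a pose let the fingers close. It gives the time, the measured TCP pose, the force, the opening and the grip force at its end, in the units of the state.
- arm.get_obs(): the state, without advancing time (a new reading comes with each control period).
- arm.grab_frame(name): name is "scene" or "side" or "wrist"; returns (picture, depth): 384x512x3 uint8, red, green, blue; 384x512 float32, m along the optical axis (not along the pixel's ray), 0 where there is no reading.
- arm.calibration(name): a dict with "camera_matrix" (3x3 intrinsics, pixels), "pose" (4x4, takes a point from camera to world coordinates). Camera axes: x right, y up, looking along -z (the intrinsics and any distortion apply to the point x, -y, -z); pixel columns grow to the right and rows downward; lengths in m; the calibration is good to about 2 mm. A picture is of the moment at which its call begins: read the wrist's pose just before it. calibration takes no time and is no camera call; for the wrist camera it gives the pose at the moment of the call.
- arm.finish_job(): hands the job in; it is judged then, once.
The state is a dict: "clock": time; "joint_positions": joint angles; "joint_velocities": joint speeds; "effort": joint torques, N m; "tcp_pos": TCP position; "ee_rot": TCP orientation; "wrist_force": force on the tool from outside, world axes, zero at the start; "torque": the same for the moment, N m; "finger_gap": finger opening in m; "gripper_force": force on a finger pad.
Only numpy, scipy, OpenCV 4.12 (cv2) and the standard library are available. Lean on these libraries where they do the work, as an engineer would, in place of code of your own. Each camera call takes 0.05 s, during which the arm holds its last target. There are 200 camera calls.

## Working session

There is one attempt and no reset: what is moved stays moved. The work goes in short steps, Python scripts to look and compute and a tool call to move; the robot and the scene stay as the last step left them, time stands still between calls to the robot, and variables do not carry over. Pictures are saved under pics/ and viewed, at most 14 in all, crops included, and the job is handed in when it is done.

Besides the shell and the picture viewer there is one more tool, called after ">>>" as name(argument=value, ...), one argument or row to a line, values as JSON. carry_out: Moves the arm, as the interface text tells. Its arguments: {"type":"object","properties":{"rows":{"type":"array"},"force":{"type":"number"}},"required":["rows"]}

```bash
mkdir -p pics; ls; python3 - <<'E'
from station import arm
import cv2,numpy as np
o=arm.get_obs(); print({k:np.round(v,3) for k,v in o.items()})
for n in ("scene","side"):
    p,d=arm.grab_frame(n); np.savez(f"pics/{n}.npz",p=p,d=d,K=arm.calibration(n)["camera_matrix"],T=arm.calibration(n)["pose"])
    cv2.imwrite(f"pics/{n}0.png",cv2.resize(p[:,:,::-1],(768,576),interpolation=cv2.INTER_CUBIC)); print(n,arm.calibration(n))
E
```

```text
pics
{'clock': np.float64(0.0), 'joint_positions': array([ 1.289,  0.424,  1.631,  0.   ,  1.089, -0.019]), 'joint_velocities': array([ 0.001, -0.001, -0.   , -0.001,  0.   ,  0.   ]), 'effort': array([-2.0000e-03, -5.5739e+01, -2.8175e+01, -0.0000e+00,  7.0000e-03,
       -0.0000e+00]), 'tcp_pos': array([0.162, 0.603, 0.303]), 'ee_rot': array([-0.   ,  0.131,  0.991, -0.001]), 'wrist_force': array([0.606, 0.139, 0.309]), 'torque': array([-0.016, -0.013,  0.047]), 'gripper_force': np.float64(0.0), 'finger_gap': np.float64(0.085)}
scene {'camera_matrix': array([[411.92726422,   0.        , 250.26421584],
       [  0.        , 411.92726422, 199.41731193],
       [  0.        ,   0.        ,   1.        ]]), 'pose': array([[ 0.86920798,  0.39098726, -0.30266556,  0.09105372],
       [-0.49444013,  0.68418252, -0.53611868, -0.61066809],
       [-0.00253708,  0.61564864,  0.7880167 ,  0.94842119],
       [ 0.        ,  0.        ,  0.        ,  1.        ]])}
side {'camera_matrix': array([[408.61770368,   0.        , 253.62784944],
       [  0.        , 408.61770368, 195.28600241],
       [  0.        ,   0.        ,   1.        ]]), 'pose': array([[-0.98310969,  0.13336208, -0.12533914,  0.32542686],
       [-0.18197781, -0.63941981,  0.74701164,  0.83076517],
       [ 0.0194787 ,  0.75720332,  0.65288875,  0.81196382],
       [ 0.        ,  0.        ,  0.        ,  1.        ]])}
```

View pics/scene0.png

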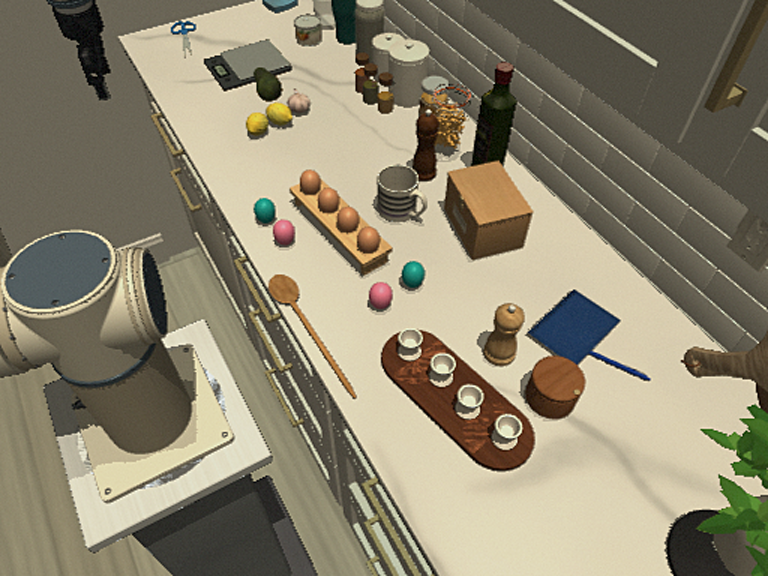

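View pics/side0.png

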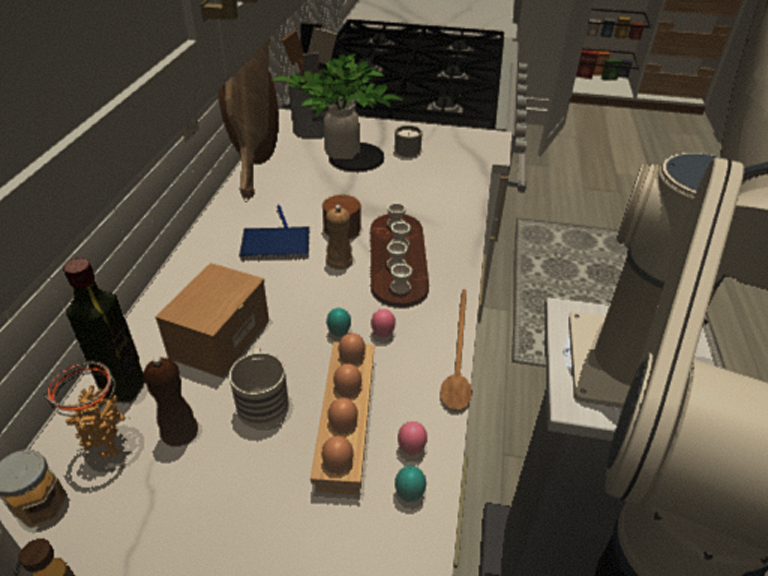

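Candidates in the scene picture (768×576): the brown eggs in the rack are at (310,182), (328,200), (347,218) and (368,240), left to right. The look-alikes are pink at (283,232) and (380,295), and turquoise at (265,210) and (413,274). The cups are at (410,341), (442,366), (470,398) and (507,428). I choose the four brown ones in the rack, then measure them and check the choice in a crop.

```bash
cat > h.py <<'E'
import numpy as np,cv2
from scipy.optimize import least_squares
def cloud(d,K,T):
    v,u=np.mgrid[:d.shape[0],:d.shape[1]]
    P=np.stack([(u-K[0,2])/K[0,0]*d,-(v-K[1,2])/K[1,1]*d,-d],-1)
    return P@T[:3,:3].T+T[:3,3]
def near(X,ok,c,r): return X[ok&(np.hypot(X[...,0]-c[0],X[...,1]-c[1])<r)]
def egg(X,d,c):
    "axis xy of egg (spheroid 23x30ish, free z)"
    for _ in range(3):
        q=near(X,(d>0)&(X[...,2]>.055)&(X[...,2]<.2),c,.028)
        s=least_squares(lambda p:np.sqrt(((q[:,0]-p[0])/.023)**2+((q[:,1]-p[1])/.023)**2+((q[:,2]-p[2])/.027)**2)-1,[*c[:2],.066],loss='soft_l1',f_scale=.05)
        c=s.x
    return s.x,len(q),np.std(s.fun)
def cup(X,d,c):
    for _ in range(4):
        q=near(X,(d>0)&(X[...,2]>.054)&(X[...,2]<.066),c,.027)
        s=least_squares(lambda p:np.hypot(q[:,0]-p[0],q[:,1]-p[1])-.0195,c[:2],loss='soft_l1',f_scale=.002); c=s.x
    return s.x,len(q),np.std(s.fun)
E
python3 - <<'E'
from h import *
Z=np.load("pics/scene.npz");Z2=np.load("pics/side.npz")
X=cloud(Z['d'],Z['K'],Z['T']);X2=cloud(Z2['d'],Z2['K'],Z2['T'])
for u,v in [(310,182),(328,200),(347,218),(368,240)]:
    c=X[int(v/1.5),int(u/1.5)]; print(c.round(3)); 
    for a,z in((X,Z),(X2,Z2)): r=egg(a,z['d'],c); print("  egg",r[0].round(4),r[1],round(r[2],3))
for u,v in [(410,341),(442,366),(470,398),(507,428)]:
    c=X[int(v/1.5),int(u/1.5)];print(c.round(3))
    for a,z in((X,Z),(X2,Z2)): r=cup(a,z['d'],c); print("  cup",r[0].round(4),r[1],round(r[2],4))
p=Z['p']
cv2.imwrite("pics/crop.png",cv2.resize(p[90:330,160:380,::-1],None,fx=2.4,fy=2.4,interpolation=cv2.INTER_CUBIC))
E
```

```text
[0.458 0.32  0.081]
  egg [0.4656 0.3344 0.0664] 180 0.078
  egg [0.4662 0.3335 0.0649] 389 0.044
[0.466 0.253 0.08 ]
  egg [0.4743 0.2651 0.0669] 185 0.077
  egg [0.4748 0.2641 0.0651] 336 0.047
[0.474 0.183 0.085]
  egg [0.4829 0.1959 0.0669] 195 0.069
  egg [0.4832 0.1947 0.0651] 304 0.048
[0.482 0.111 0.083]
  egg [0.4911 0.1265 0.067 ] 206 0.059
  egg [0.4916 0.1253 0.0652] 267 0.057
[ 0.091 -0.611  0.948]
  cup [ 0.0911 -0.6107] 0 nan
  cup [ 0.0911 -0.6107] 0 nan
[ 0.466 -0.175  0.039]
  cup [ 0.463  -0.1815] 90 0.0016
  cup [ 0.4637 -0.1804] 47 0.0017
[ 0.473 -0.25   0.04 ]
  cup [ 0.4675 -0.2552] 98 0.0015
  cup [ 0.4681 -0.2538] 46 0.0019
[ 0.495 -0.324  0.038]
  cup [ 0.4888 -0.3294] 100 0.0013
  cup [ 0.4893 -0.3269] 43 0.0018
  ret = _var(a, axis=axis, dtype=dtype, out=out, ddof=ddof,
  arrmean = um.true_divide(arrmean, div, out=arrmean,
  ret = ret.dtype.type(ret / rcount)
```

View pics/crop.png

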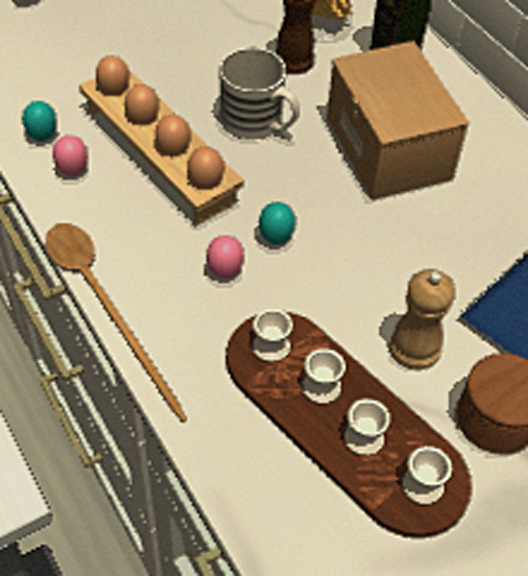

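The crop confirms it: four brown eggs stand in the rack, the pink and turquoise eggs are loose on the worktop, and four cups stand in a row on the board with crop centres from (272,328) to (428,468). Next I work out the last cup, the obstacle clearance and the first move.

```bash
cat >> h.py <<'E'
from scipy.spatial.transform import Rotation as Ro
def go(o,x,y,z,yaw):
    "shift (mm, tool axes) and turn (deg about tool z) to TCP x,y,z with tool y at angle yaw"
    q=o['ee_rot'];R=Ro.from_quat([q[1],q[2],q[3],q[0]]).as_matrix()
    t=np.array([-np.sin(yaw),np.cos(yaw)])
    ty=np.array([np.cos(yaw),np.sin(yaw),0]);tz=np.array([0,0,-1.]);G=np.stack([np.cross(ty,tz),ty,tz],1)
    return (np.degrees(Ro.from_matrix(R.T@G).as_rotvec()).round(2),((np.array([x,y,z])-o['tcp_pos'])@R*1000).round(1))
E
python3 - <<'E'
from h import *
from station import arm
Z=np.load("pics/scene.npz");Z2=np.load("pics/side.npz")
X=cloud(Z['d'],Z['K'],Z['T']);X2=cloud(Z2['d'],Z2['K'],Z2['T'])
C=[]
for c in [(.45,-.107),(.4633,-.181),(.4678,-.2545),(.489,-.328)]:
    r=[cup(a,z['d'],np.array(c)) for a,z in((X,Z),(X2,Z2))]; print([(k[0].round(4),k[1],round(k[2],4)) for k in r]); C.append((r[0][0]+r[1][0])/2)
C=np.array(C);print("yaw",np.arctan(-np.polyfit(C[:,1],C[:,0],1)[0]))
q=X.reshape(-1,3);m=(q[:,1]>.05)&(q[:,1]<.38)&(q[:,0]<.75)&(q[:,2]>.05)&(q[:,0]>.3)
th=.121;n=np.array([np.cos(th),np.sin(th)]);s=(q[:,:2]-[.479,.23])@n
k=m&(abs(s)>.04);print("near rack tall",q[k][np.argsort(abs(s[k]))[:5]].round(3),np.sort(abs(s[k]))[:5].round(3),"max z",q[m][:,2].max())
print(go(arm.get_obs(),.466,.334,.22,.121))
E
```

```text
[(array([ 0.4432, -0.1099]), 85, np.float64(0.0015)), (array([ 0.444 , -0.1074]), 57, np.float64(0.0021))]
[(array([ 0.463 , -0.1815]), 90, np.float64(0.0016)), (array([ 0.4637, -0.1804]), 47, np.float64(0.0017))]
[(array([ 0.4675, -0.2552]), 98, np.float64(0.0015)), (array([ 0.4681, -0.2538]), 46, np.float64(0.0019))]
[(array([ 0.4888, -0.3294]), 100, np.float64(0.0013)), (array([ 0.4893, -0.3269]), 43, np.float64(0.0018))]
yaw 0.18985066690885277
near rack tall [[0.373 0.338 0.051]
 [0.373 0.332 0.051]
 [0.383 0.255 0.052]
 [0.382 0.26  0.052]
 [0.381 0.264 0.053]] [0.092 0.092 0.092 0.093 0.094] max z 0.5214570893313486
(array([-7.000e-02,  5.000e-02,  6.801e+01]), array([-363.2, -180.9,   83.5]))
```

>>> carry_out(
  rows=[
    [0,0,6,-25,-12,5,0.8],
    [0,0,12,-60,-30,13,0.8],
    [0,0,19,-100,-50,23,0.8],
    [0,0,26,-142,-70,33,0.8],
    [0,0,33,-185,-92,43,0.8],
    [0,0,41,-227,-113,53,0.8],
    [0,0,48,-268,-134,62,0.8],
    [0,0,55,-303,-151,70,0.8],
    [0,0,61,-332,-165,77,0.8],
    [0,0,65,-352,-176,81,0.8],
    [0,0,68,-363,-181,83.5,0.8],
    [0,0,68,-363,-181,83.5,0.8],
  ],
  force=20,
)

```text
clock: 1.3
tcp_pos: [0.4667, 0.3332, 0.2197]
ee_rot: [-0.0, 0.664, 0.748, -0.001]
wrist_force: [-0.5, -0.2, 0.1]
finger_gap: 0.0772
gripper_force: 0.0
```

```bash
python3 - <<'E'
from h import *
from station import arm
o=arm.get_obs();print(o['clock'],o['tcp_pos'],o['finger_gap'])
c=arm.calibration("wrist")
p,d=arm.grab_frame("wrist")
cv2.imwrite("pics/w1.png",cv2.resize(p[:,:,::-1],(768,576)))
X=cloud(d,c['camera_matrix'],c['pose'])
for g in [(.466,.334),(.4745,.2646),(.483,.1953),(.4914,.126)]:
    r=egg(X,d,np.array(g));print(r[0].round(4),r[1])
print(go(o,.466,.334,.126,.121))
E
```

```text
1.3 [0.46669718 0.33316377 0.21973288] 0.077163689091629
[0.4661 0.3334 0.0651] 2200
[0.4745 0.2638 0.0651] 2044
[0.483  0.1943 0.0647] 209
[0.4914 0.126  0.066 ] 0
(array([-0.05,  0.04, -0.15]), array([ 1. , -0.5, 93.7]))
  ret = _var(a, axis=axis, dtype=dtype, out=out, ddof=ddof,
  arrmean = um.true_divide(arrmean, div, out=arrmean,
  ret = ret.dtype.type(ret / rcount)
```

View pics/w1.png

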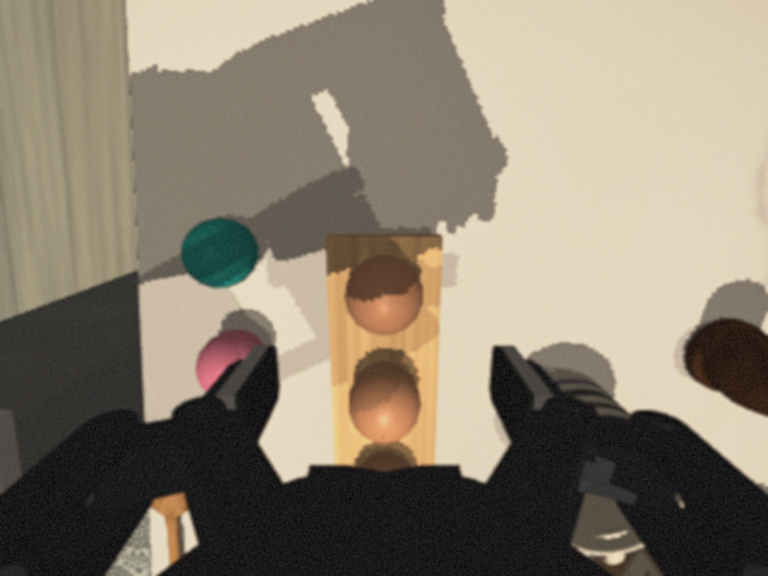

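The wrist view shows egg_1 at (384,293), with egg_2 behind it at (384,400). It is centred between the fingers, and the rack runs along the tool's x axis. I go down and grip.

>>> carry_out(
  rows=[
    [0,0,0,0,0,15,0.8],
    [0,0,0,0,0,35,0.8],
    [0,0,0,0,0,55,0.8],
    [0,0,0,0,0,72,0.8],
    [0,0,0,0,0,84,0.8],
    [0,0,0,0,0,91,0.8],
    [0,0,0,0,0,92,0.3],
    [0,0,0,0,0,92,-0.2],
    [0,0,0,0,0,92,-0.4],
    [0,0,0,0,0,92,-0.4],
    [0,0,0,0,0,92,-0.4],
    [0,0,0,0,0,92,-0.4],
  ],
  force=25,
)

```text
clock: 2.55
tcp_pos: [0.4661, 0.3347, 0.1289]
ee_rot: [0.0, 0.663, 0.749, 0.001]
wrist_force: [1.1, 0.1, 2.1]
finger_gap: 0.044
gripper_force: 25.7
```

>>> carry_out(
  rows=[
    [0,0,0,0,0,-4,-0.4],
    [0,0,0,0,0,-14,-0.4],
    [0,0,0,0,0,-30,-0.4],
    [0,0,0,0,0,-50,-0.4],
    [0,0,0,0,0,-70,-0.4],
    [0,0,0,0,0,-86,-0.4],
    [0,0,0,0,0,-96,-0.4],
    [0,0,0,0,0,-100,-0.4],
    [0,0,0,0,0,-100,-0.4],
  ],
)

```text
clock: 3.45
tcp_pos: [0.4659, 0.3345, 0.2289]
ee_rot: [0.0, 0.663, 0.749, 0.0]
wrist_force: [-0.9, -0.3, -1.1]
finger_gap: 0.0444
gripper_force: 25.6
```

```bash
python3 - <<'E'
from h import *
from station import arm
o=arm.get_obs();print(o['clock'],o['tcp_pos'],o['finger_gap'],o['gripper_force'])
p,d=arm.grab_frame("wrist")
cv2.imwrite("pics/w2.png",cv2.resize(p[:,:,::-1],(768,576)))
print(go(o,.444,-.1065,.225,.121))
E
```

```text
3.45 [0.46594104 0.33445767 0.22889266] 0.044399941340279296 25.634550154209137
(array([ 0.04, -0.02,  0.01]), array([-435.1,  -75.1,    3.7]))
```

View pics/w2.png

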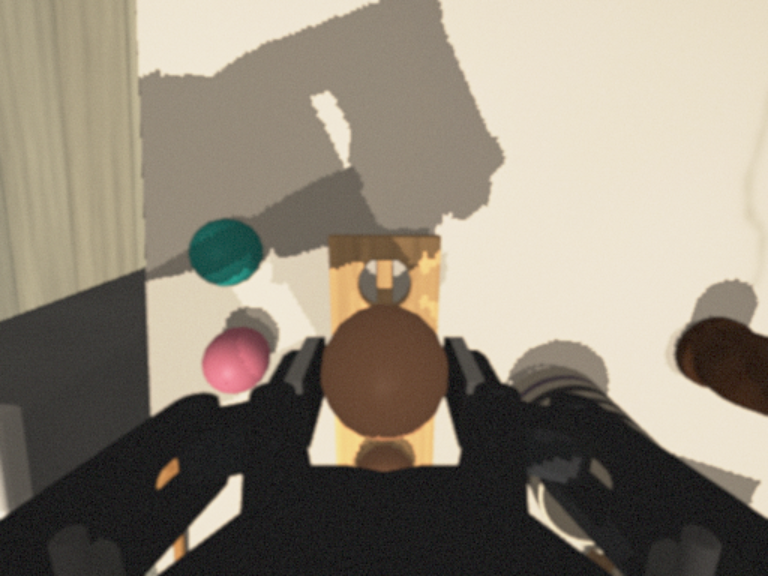

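The egg is held, centred at (384,370), and its hole in the rack is empty at (384,280). I carry it over to the first cup.

>>> carry_out(
  rows=[
    [0,0,0,-12,-2,0,-0.4],
    [0,0,0,-40,-7,0,-0.4],
    [0,0,0,-82,-14,1,-0.4],
    [0,0,0,-129,-22,1,-0.4],
    [0,0,0,-177,-31,2,-0.4],
    [0,0,0,-225,-39,2,-0.4],
    [0,0,0,-273,-47,2,-0.4],
    [0,0,0,-320,-55,3,-0.4],
    [0,0,0,-365,-63,3,-0.4],
    [0,0,0,-402,-69,4,-0.4],
    [0,0,0,-426,-73,4,-0.4],
    [0,0,0,-435,-75,4,-0.4],
  ],
)

```text
clock: 4.7
tcp_pos: [0.4429, -0.1087, 0.2238]
ee_rot: [-0.001, 0.664, 0.748, -0.0]
wrist_force: [-0.3, 1.9, -1.1]
finger_gap: 0.0443
gripper_force: 25.6
```

>>> carry_out(
  rows=[
    [0,0,0,0,0,0,-0.4],
    [0,0,0,0,0,0,-0.4],
  ],
)

```text
clock: 4.9
tcp_pos: [0.4435, -0.1059, 0.2241]
ee_rot: [-0.001, 0.663, 0.749, -0.0]
wrist_force: [0.3, 0.8, -0.9]
finger_gap: 0.0438
gripper_force: 25.6
```

```bash
python3 - <<'E' 2>/dev/null
from h import *
from station import arm
o=arm.get_obs();print(o['clock'],o['tcp_pos'],o['finger_gap'],o['gripper_force'])
c=arm.calibration("wrist")
p,d=arm.grab_frame("wrist")
cv2.imwrite("pics/w3.png",cv2.resize(p[:,:,::-1],(768,576)))
X=cloud(d,c['camera_matrix'],c['pose'])
for g in [(.444,-.108),(.4634,-.181),(.468,-.2545),(.489,-.328)]:
    r=cup(X,d,np.array(g));print(r[0].round(4),r[1],round(r[2],4))
c=arm.calibration("side");p,d=arm.grab_frame("side");X=cloud(d,c['camera_matrix'],c['pose'])
q=near(X,(d>0)&(X[...,2]>.11)&(X[...,2]<.2),(.444,-.1065),.03);print(len(q),q.min(0),q.max(0))
print(go(o,.444,-.1065,.150,.121))
E
```

```text
4.9 [ 0.44353007 -0.1058834   0.22408223] 0.04384440477232905 25.6368425488472
[ 0.4438 -0.1101] 389 0.0013
[ 0.4634 -0.181 ] 0 nan
[ 0.4682 -0.2548] 14 0.0003
[ 0.489 -0.328] 0 nan
319 [ 0.41437495 -0.1191378   0.13239824] [ 0.47204047 -0.08150476  0.19872792]
(array([-0.05, -0.03, -0.  ]), array([-0.7,  0.5, 74.1]))
```

View pics/w3.png

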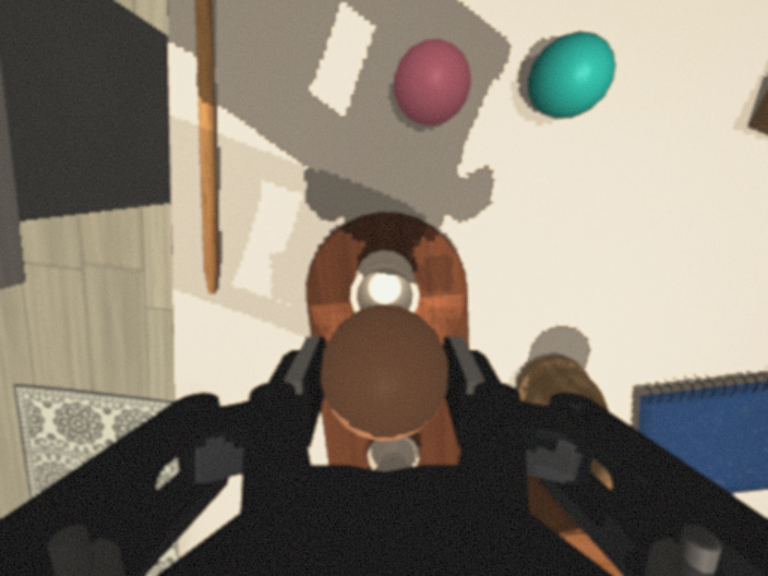

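Cup 1 shows at (385,290), directly in line with the held egg at (384,370). I lower it with a small correction, slowly at the end.

>>> carry_out(
  rows=[
    [0,0,0,-1,0,8,-0.4],
    [0,0,0,-2,0,22,-0.4],
    [0,0,0,-2,0,38,-0.4],
    [0,0,0,-2,0,54,-0.4],
    [0,0,0,-2,0,65,-0.4],
    [0,0,0,-2,0,71,-0.4],
    [0,0,0,-2,0,74,-0.4],
    [0,0,0,-2,0,76,-0.4],
    [0,0,0,-2,0,78,-0.4],
    [0,0,0,-2,0,78,-0.4],
  ],
)

```text
clock: 6.0
tcp_pos: [0.4444, -0.1085, 0.1466]
ee_rot: [0.0, 0.663, 0.749, 0.0]
wrist_force: [-1.0, 0.2, -1.2]
finger_gap: 0.0444
gripper_force: 25.6
```

>>> carry_out(
  rows=[
    [0,0,0,0,0,1,-0.4],
    [0,0,0,0,0,2,-0.4],
    [0,0,0,0,0,2,-0.4],
  ],
)

```text
clock: 6.3
tcp_pos: [0.4443, -0.1084, 0.1445]
ee_rot: [0.0, 0.663, 0.749, 0.0]
wrist_force: [0.1, 0.4, -0.8]
finger_gap: 0.0443
gripper_force: 25.6
```

>>> carry_out(
  rows=[
    [0,0,0,0,0,1,-0.4],
    [0,0,0,0,0,1,-0.4],
  ],
)

```text
clock: 6.5
tcp_pos: [0.4442, -0.1084, 0.1434]
ee_rot: [-0.0, 0.663, 0.749, -0.0]
wrist_force: [0.3, -0.7, -0.7]
finger_gap: 0.044
gripper_force: 25.6
```

>>> carry_out(
  rows=[
    [0,0,0,0,0,1,-0.4],
    [0,0,0,0,0,1,-0.4],
  ],
)

```text
clock: 6.7
tcp_pos: [0.4441, -0.1084, 0.1423]
ee_rot: [-0.0, 0.663, 0.749, -0.0]
wrist_force: [-0.5, 0.6, -1.1]
finger_gap: 0.0443
gripper_force: 25.6
```

>>> carry_out(
  rows=[
    [0,0,0,0,0,1,-0.4],
    [0,0,0,0,0,1,-0.4],
  ],
)

```text
clock: 6.9
tcp_pos: [0.4442, -0.1085, 0.1415]
ee_rot: [0.0, 0.663, 0.749, -0.0]
wrist_force: [-0.0, -0.4, 3.5]
finger_gap: 0.0444
gripper_force: 26.0
```

Contact at TCP z 0.1415. I release and rise.

>>> carry_out(
  rows=[
    [0,0,0,0,0,0,0.15],
    [0,0,0,0,0,0,0.3],
    [0,0,0,0,0,0,0.6],
    [0,0,0,0,0,0,0.8],
    [0,0,0,0,0,0,0.8],
    [0,0,0,0,0,-8,0.8],
    [0,0,0,0,0,-25,0.8],
    [0,0,0,0,0,-45,0.8],
    [0,0,0,0,0,-65,0.8],
    [0,0,0,0,0,-80,0.8],
    [0,0,0,0,0,-84,0.8],
    [0,0,0,0,0,-84,0.8],
  ],
)

```text
clock: 8.1
tcp_pos: [0.4445, -0.1085, 0.2262]
ee_rot: [0.001, 0.663, 0.749, 0.0]
wrist_force: [-0.0, 0.5, -0.2]
finger_gap: 0.0769
gripper_force: 0.0
```

```bash
python3 - <<'E' 2>/dev/null
from h import *
from station import arm
o=arm.get_obs();print(o['clock'],o['tcp_pos'],o['finger_gap'],o['gripper_force'])
for n in("wrist","side"):
    c=arm.calibration(n);p,d=arm.grab_frame(n)
    X=cloud(d,c['camera_matrix'],c['pose'])
    if n=="wrist":
        cv2.imwrite("pics/w4.png",cv2.resize(p[:,:,::-1],(768,576)))
        for g in [(.444,-.108),(.4634,-.181),(.468,-.2545)]: r=cup(X,d,np.array(g));print(n,r[0].round(4),r[1],round(r[2],4))
    r=egg(X,d,np.array([.444,-.109]));print(n,r[0].round(4),r[1])
print(go(o,.4746,.264,.225,.121))
E
```

```text
8.1 [ 0.44450534 -0.10848513  0.2261578 ] 0.07685031477537559 0.0
wrist [ 0.4437 -0.1088] 54 0.0005
wrist [ 0.4636 -0.1812] 544 0.0013
wrist [ 0.4687 -0.2551] 89 0.0008
wrist [ 0.4436 -0.11    0.078 ] 2371
side [ 0.4442 -0.1093  0.0773] 244
(array([0.09, 0.04, 0.01]), array([366.1,  74.9,   1. ]))
```

View pics/w4.png

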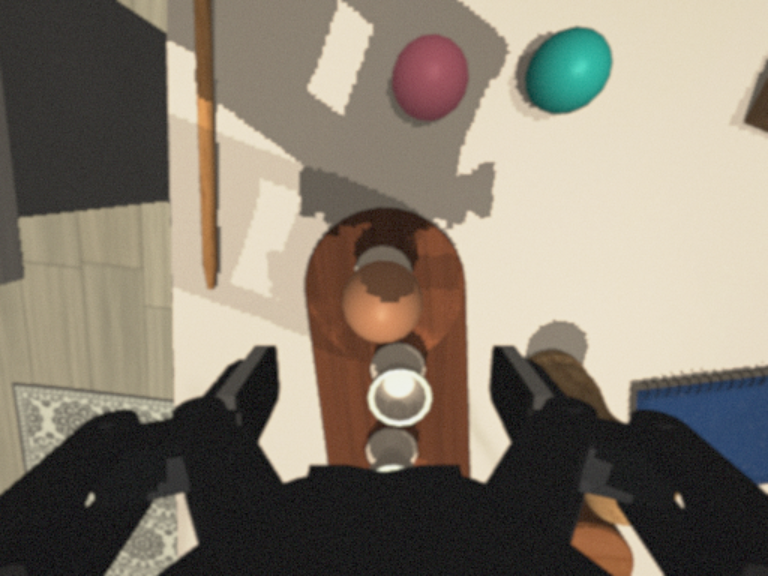

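Egg_1 sits in cup 1 at (381,302), upright, with a fit height 13 mm above its rack height as expected. Cup 2 at (400,397) stands undisturbed. Now egg_2.

>>> carry_out(
  rows=[
    [0,0,0,12,2,0,0.8],
    [0,0,0,42,9,0,0.8],
    [0,0,0,86,18,0,0.8],
    [0,0,0,133,27,0,0.8],
    [0,0,0,181,37,0,0.8],
    [0,0,0,229,47,0,0.8],
    [0,0,0,275,56,0,0.8],
    [0,0,0,316,65,0,0.8],
    [0,0,0,346,71,0,0.8],
    [0,0,0,362,74,0,0.8],
    [0,0,0,366,75,0,0.8],
    [0,0,0,366,75,0,0.8],
  ],
)

```text
clock: 9.4
tcp_pos: [0.4739, 0.2638, 0.2248]
ee_rot: [-0.0, 0.663, 0.749, -0.001]
wrist_force: [0.6, -0.3, -0.6]
finger_gap: 0.0771
gripper_force: 0.0
```

>>> carry_out(
  rows=[
    [0,0,0,0,0,6,0.8],
    [0,0,0,0,0,15,0.8],
    [0,0,0,0,0,15,0.8],
  ],
)

```text
clock: 9.7
tcp_pos: [0.4737, 0.2625, 0.2089]
ee_rot: [-0.0, 0.664, 0.748, -0.001]
wrist_force: [0.2, -0.2, -0.4]
finger_gap: 0.0767
gripper_force: 0.0
```

```bash
python3 - <<'E' 2>/dev/null
from h import *
from station import arm
o=arm.get_obs();print(o['clock'],o['tcp_pos'],o['finger_gap'])
c=arm.calibration("wrist");p,d=arm.grab_frame("wrist");X=cloud(d,c['camera_matrix'],c['pose'])
for g in [(.4746,.264),(.483,.1943)]: r=egg(X,d,np.array(g));print(r[0].round(4),r[1])
print(go(o,.4746,.264,.129,.121))
E
```

```text
9.7 [0.47373814 0.26251113 0.20893611] 0.07668840789086319
[0.4746 0.2639 0.0651] 2400
[0.483  0.1944 0.0651] 2248
(array([-0.15,  0.06, -0.08]), array([ 1.5,  1.2, 79.9]))
```

>>> carry_out(
  rows=[
    [0,0,0,1,1,12,0.8],
    [0,0,0,1,1,30,0.8],
    [0,0,0,1,1,50,0.8],
    [0,0,0,1,1,67,0.8],
    [0,0,0,1,1,77,0.8],
    [0,0,0,1,1,80,0.8],
    [0,0,0,1,1,80,0.3],
    [0,0,0,1,1,80,-0.2],
    [0,0,0,1,1,80,-0.4],
    [0,0,0,1,1,80,-0.4],
    [0,0,0,1,1,80,-0.4],
    [0,0,0,1,1,80,-0.4],
  ],
)

```text
clock: 10.95
tcp_pos: [0.4749, 0.2651, 0.131]
ee_rot: [-0.0, 0.663, 0.749, -0.0]
wrist_force: [-5.4, -0.5, 6.6]
finger_gap: 0.0442
gripper_force: 25.6
```

>>> carry_out(
  rows=[
    [0,0,0,0,0,-4,-0.4],
    [0,0,0,0,0,-14,-0.4],
    [0,0,0,0,0,-30,-0.4],
    [0,0,0,0,0,-50,-0.4],
    [0,0,0,0,0,-70,-0.4],
    [0,0,0,0,0,-86,-0.4],
    [0,0,0,0,0,-96,-0.4],
    [0,0,0,0,0,-100,-0.4],
    [0,0,0,0,0,-100,-0.4],
  ],
)

```text
clock: 11.85
tcp_pos: [0.4756, 0.2651, 0.2309]
ee_rot: [0.0, 0.663, 0.749, 0.001]
wrist_force: [0.3, -0.7, -1.0]
finger_gap: 0.0439
gripper_force: 25.7
```

```bash
python3 - <<'E' 2>/dev/null
from h import *
from station import arm
o=arm.get_obs();print(o['clock'],o['tcp_pos'],o['finger_gap'],o['gripper_force'])
print(go(o,.4636,-.181,.225,.121))
E
```

```text
11.85 [0.47557378 0.26514704 0.2309469 ] 0.043872420857294786 25.730815529823303
(array([ 0.07, -0.02,  0.01]), array([-441.4,  -65.8,    5.7]))
```

>>> carry_out(
  rows=[
    [0,0,0,-12,-2,0,-0.4],
    [0,0,0,-42,-6,0,-0.4],
    [0,0,0,-84,-12,1,-0.4],
    [0,0,0,-131,-19,1,-0.4],
    [0,0,0,-179,-26,2,-0.4],
    [0,0,0,-227,-33,2,-0.4],
    [0,0,0,-275,-40,2,-0.4],
    [0,0,0,-322,-47,3,-0.4],
    [0,0,0,-367,-54,3,-0.4],
    [0,0,0,-406,-60,4,-0.4],
    [0,0,0,-431,-64,5,-0.4],
    [0,0,0,-440,-65,6,-0.4],
  ],
)

```text
clock: 13.05
tcp_pos: [0.4629, -0.1821, 0.2236]
ee_rot: [-0.001, 0.664, 0.748, -0.0]
wrist_force: [0.8, 0.3, -0.4]
finger_gap: 0.0438
gripper_force: 25.7
```

>>> carry_out(
  rows=[
    [0,0,0,0,0,0,-0.4],
    [0,0,0,0,0,0,-0.4],
  ],
)

```text
clock: 13.25
tcp_pos: [0.4634, -0.1789, 0.2239]
ee_rot: [-0.001, 0.663, 0.749, -0.0]
wrist_force: [1.1, 0.5, 0.3]
finger_gap: 0.0442
gripper_force: 25.7
```

```bash
python3 - <<'E' 2>/dev/null
from h import *
from station import arm
o=arm.get_obs();print(o['clock'],o['tcp_pos'],o['finger_gap'],o['gripper_force'])
c=arm.calibration("wrist");p,d=arm.grab_frame("wrist");X=cloud(d,c['camera_matrix'],c['pose'])
cv2.imwrite("pics/w5.png",cv2.resize(p[:,:,::-1],(768,576)))
r=cup(X,d,np.array([.4636,-.181]));print(r[0].round(4),r[1]);r=egg(X,d,np.array([.444,-.109]));print(r[0].round(4),r[1])
print(go(o,.4636,-.180,.1438,.121))
E
```

```text
13.25 [ 0.46337718 -0.17889277  0.22387736] 0.04418723496799632 25.7237908244133
[ 0.464  -0.1824] 381
[ 0.4436 -0.11    0.078 ] 2875
(array([-0.07, -0.05,  0.  ]), array([-1.2,  0.2, 80.1]))
```

View pics/w5.png

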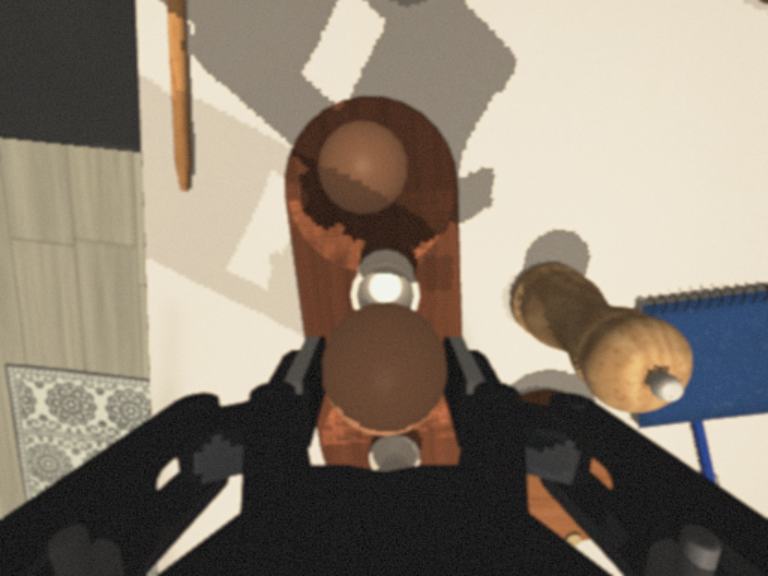

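Cup 2 is at (385,290), in line with the held egg at (384,368), and egg_1 is still seated at (362,166). I lower.

>>> carry_out(
  rows=[
    [0,0,0,-1,0,8,-0.4],
    [0,0,0,-1.5,0,22,-0.4],
    [0,0,0,-1.5,0,38,-0.4],
    [0,0,0,-1.5,0,54,-0.4],
    [0,0,0,-1.5,0,65,-0.4],
    [0,0,0,-1.5,0,71,-0.4],
    [0,0,0,-1.5,0,74,-0.4],
    [0,0,0,-1.5,0,76,-0.4],
    [0,0,0,-1.5,0,78,-0.4],
    [0,0,0,-1.5,0,78,-0.4],
  ],
)

```text
clock: 14.3
tcp_pos: [0.4643, -0.1811, 0.1466]
ee_rot: [0.0, 0.663, 0.749, 0.0]
wrist_force: [0.3, 1.1, 0.4]
finger_gap: 0.0446
gripper_force: 25.7
```

>>> carry_out(
  rows=[
    [0,0,0,0,0,1,-0.4],
    [0,0,0,0,0,1,-0.4],
  ],
)

```text
clock: 14.5
tcp_pos: [0.4642, -0.1811, 0.1456]
ee_rot: [0.0, 0.663, 0.749, 0.0]
wrist_force: [-0.5, 0.7, -0.1]
finger_gap: 0.0442
gripper_force: 25.7
```

>>> carry_out(
  rows=[
    [0,0,0,0,0,1,-0.4],
    [0,0,0,0,0,1,-0.4],
  ],
)

```text
clock: 14.7
tcp_pos: [0.4641, -0.1811, 0.1445]
ee_rot: [0.0, 0.663, 0.749, -0.0]
wrist_force: [0.5, 0.0, 0.1]
finger_gap: 0.044
gripper_force: 25.8
```

>>> carry_out(
  rows=[
    [0,0,0,0,0,1,-0.4],
    [0,0,0,0,0,1,-0.4],
  ],
)

```text
clock: 14.9
tcp_pos: [0.4642, -0.1811, 0.1438]
ee_rot: [0.0, 0.663, 0.749, -0.0]
wrist_force: [-1.5, 0.6, 6.4]
finger_gap: 0.0443
gripper_force: 26.3
```

>>> carry_out(
  rows=[
    [0,0,0,0,0,0.5,-0.4],
    [0,0,0,0,0,0.5,-0.4],
  ],
)

```text
clock: 15.1
tcp_pos: [0.4643, -0.1811, 0.1437]
ee_rot: [0.0, 0.663, 0.749, 0.0]
wrist_force: [-3.0, 0.4, 11.2]
finger_gap: 0.0444
gripper_force: 26.7
```

Contact at z 0.1438, as predicted. I release and rise, then go on to egg_3.

>>> carry_out(
  rows=[
    [0,0,0,0,0,0,0.15],
    [0,0,0,0,0,0,0.3],
    [0,0,0,0,0,0,0.6],
    [0,0,0,0,0,0,0.8],
    [0,0,0,0,0,0,0.8],
    [0,0,0,0,0,-8,0.8],
    [0,0,0,0,0,-25,0.8],
    [0,0,0,0,0,-45,0.8],
    [0,0,0,0,0,-65,0.8],
    [0,0,0,0,0,-80,0.8],
    [0,0,0,0,0,-84,0.8],
    [0,0,0,0,0,-84,0.8],
  ],
)

```text
clock: 16.3
tcp_pos: [0.4644, -0.1811, 0.2276]
ee_rot: [0.001, 0.663, 0.749, 0.0]
wrist_force: [-0.1, -1.0, 0.1]
finger_gap: 0.077
gripper_force: 0.0
```

```bash
python3 - <<'E' 2>/dev/null
from h import *
from station import arm
o=arm.get_obs();print(o['clock'],o['tcp_pos'],o['finger_gap'],o['gripper_force'])
c=arm.calibration("wrist");p,d=arm.grab_frame("wrist");X=cloud(d,c['camera_matrix'],c['pose'])
for g in [(.4687,-.2551),(.489,-.328)]: r=cup(X,d,np.array(g));print("cup",r[0].round(4),r[1],round(r[2],4))
for g in [(.444,-.109),(.464,-.182)]: r=egg(X,d,np.array(g));print(r[0].round(4),r[1],r[2].round(3))
print(go(o,.483,.1944,.225,.121))
E
```

```text
16.3 [ 0.464389   -0.18113555  0.22764046] 0.0769719821413974 0.0
cup [ 0.4684 -0.2549] 539 0.0012
cup [ 0.4899 -0.3291] 78 0.0009
[ 0.4436 -0.11    0.0781] 2817 0.018
[ 0.4637 -0.1822  0.0779] 2342 0.029
(array([0.08, 0.05, 0.01]), array([370.5,  63.9,   2.4]))
```

>>> carry_out(
  rows=[
    [0,0,0,12,2,0,0.8],
    [0,0,0,42,7,0,0.8],
    [0,0,0,87,15,0,0.8],
    [0,0,0,135,23,0,0.8],
    [0,0,0,183,32,0,0.8],
    [0,0,0,231,40,0,0.8],
    [0,0,0,277,48,0,0.8],
    [0,0,0,319,55,0,0.8],
    [0,0,0,350,60,0,0.8],
    [0,0,0,366,63,0,0.8],
    [0,0,0,370.5,64,2,0.8],
    [0,0,0,370.5,64,2,0.8],
  ],
)

```text
clock: 17.55
tcp_pos: [0.4823, 0.1943, 0.2241]
ee_rot: [-0.0, 0.663, 0.749, -0.001]
wrist_force: [-0.2, 0.3, -0.4]
finger_gap: 0.0766
gripper_force: 0.0
```

>>> carry_out(
  rows=[
    [0,0,0,0,0,6,0.8],
    [0,0,0,0,0,15,0.8],
    [0,0,0,0,0,15,0.8],
  ],
)

```text
clock: 17.85
tcp_pos: [0.4822, 0.1932, 0.2085]
ee_rot: [-0.001, 0.664, 0.748, -0.001]
wrist_force: [-1.0, 0.1, -0.6]
finger_gap: 0.0769
gripper_force: 0.0
```

```bash
python3 - <<'E' 2>/dev/null
from h import *
from station import arm
o=arm.get_obs();print(o['clock'],o['tcp_pos'],o['finger_gap'])
c=arm.calibration("wrist");p,d=arm.grab_frame("wrist");X=cloud(d,c['camera_matrix'],c['pose'])
for g in [(.483,.1943),(.4914,.126)]: r=egg(X,d,np.array(g));print(r[0].round(4),r[1])
print(go(o,.483,.1944,.129,.121))
E
```

```text
17.85 [0.48218782 0.19315571 0.20847513] 0.07689193667783341
[0.483  0.1944 0.0651] 2432
[0.4915 0.1249 0.0651] 2256
(array([-0.15,  0.04, -0.08]), array([ 1.2,  1.2, 79.5]))
```

>>> carry_out(
  rows=[
    [0,0,0,0,0.5,12,0.8],
    [0,0,0,0,0.5,30,0.8],
    [0,0,0,0,0.5,50,0.8],
    [0,0,0,0,0.5,67,0.8],
    [0,0,0,0,0.5,77,0.8],
    [0,0,0,0,0.5,80,0.8],
    [0,0,0,0,0.5,80,0.3],
    [0,0,0,0,0.5,80,-0.2],
    [0,0,0,0,0.5,80,-0.4],
    [0,0,0,0,0.5,80,-0.4],
    [0,0,0,0,0.5,80,-0.4],
    [0,0,0,0,0.5,80,-0.4],
  ],
)

```text
clock: 19.1
tcp_pos: [0.4834, 0.1946, 0.1304]
ee_rot: [0.0, 0.663, 0.749, 0.0]
wrist_force: [-3.0, 0.2, 5.6]
finger_gap: 0.0443
gripper_force: 25.6
```

>>> carry_out(
  rows=[
    [0,0,0,0,0,-4,-0.4],
    [0,0,0,0,0,-14,-0.4],
    [0,0,0,0,0,-30,-0.4],
    [0,0,0,0,0,-50,-0.4],
    [0,0,0,0,0,-70,-0.4],
    [0,0,0,0,0,-86,-0.4],
    [0,0,0,0,0,-96,-0.4],
    [0,0,0,0,0,-100,-0.4],
    [0,0,0,0,0,-100,-0.4],
  ],
)

```text
clock: 20.0
tcp_pos: [0.4836, 0.1946, 0.2304]
ee_rot: [0.0, 0.663, 0.749, 0.0]
wrist_force: [-0.0, -0.1, -0.7]
finger_gap: 0.0441
gripper_force: 25.7
```

```bash
python3 - <<'E' 2>/dev/null
from h import *
from station import arm
o=arm.get_obs();print(o['clock'],o['tcp_pos'],o['finger_gap'],o['gripper_force'])
print(go(o,.4688,-.2545,.225,.121))
E
```

```text
20.0 [0.4835648  0.19459142 0.23037988] 0.04406408843115037 25.739812552928925
(array([ 0.06, -0.01,  0.01]), array([-444. ,  -68.9,    5.2]))
```

>>> carry_out(
  rows=[
    [0,0,0,-12,-2,0,-0.4],
    [0,0,0,-42,-6,0,-0.4],
    [0,0,0,-84,-13,1,-0.4],
    [0,0,0,-131,-20,1,-0.4],
    [0,0,0,-179,-28,2,-0.4],
    [0,0,0,-227,-35,2,-0.4],
    [0,0,0,-275,-43,2,-0.4],
    [0,0,0,-322,-50,3,-0.4],
    [0,0,0,-368,-57,3,-0.4],
    [0,0,0,-408,-63,4,-0.4],
    [0,0,0,-434,-67,5,-0.4],
    [0,0,0,-444,-69,5,-0.4],
  ],
)

```text
clock: 21.2
tcp_pos: [0.4674, -0.2572, 0.2239]
ee_rot: [-0.001, 0.664, 0.748, -0.0]
wrist_force: [-0.0, -0.2, -0.1]
finger_gap: 0.0439
gripper_force: 25.7
```

>>> carry_out(
  rows=[
    [0,0,0,0,0,0,-0.4],
    [0,0,0,0,0,0,-0.4],
  ],
)

```text
clock: 21.4
tcp_pos: [0.4679, -0.2538, 0.2243]
ee_rot: [-0.001, 0.663, 0.749, -0.0]
wrist_force: [1.0, 0.4, -1.3]
finger_gap: 0.0443
gripper_force: 25.7
```

```bash
python3 - <<'E' 2>/dev/null
from h import *
from station import arm
o=arm.get_obs();print(o['clock'],o['tcp_pos'],o['finger_gap'],o['gripper_force'])
c=arm.calibration("wrist");p,d=arm.grab_frame("wrist");X=cloud(d,c['camera_matrix'],c['pose'])
cv2.imwrite("pics/w6.png",cv2.resize(p[:,:,::-1],(768,576)))
r=cup(X,d,np.array([.4685,-.255]));print(r[0].round(4),r[1])
print(go(o,.4688,-.2550,.1431,.121))
E
```

```text
21.4 [ 0.46792643 -0.25379442  0.22431789] 0.04427477016323608 25.74769377708435
[ 0.4686 -0.2562] 381
(array([-0.07, -0.07, -0.  ]), array([-1.4,  0.8, 81.2]))
```

View pics/w6.png

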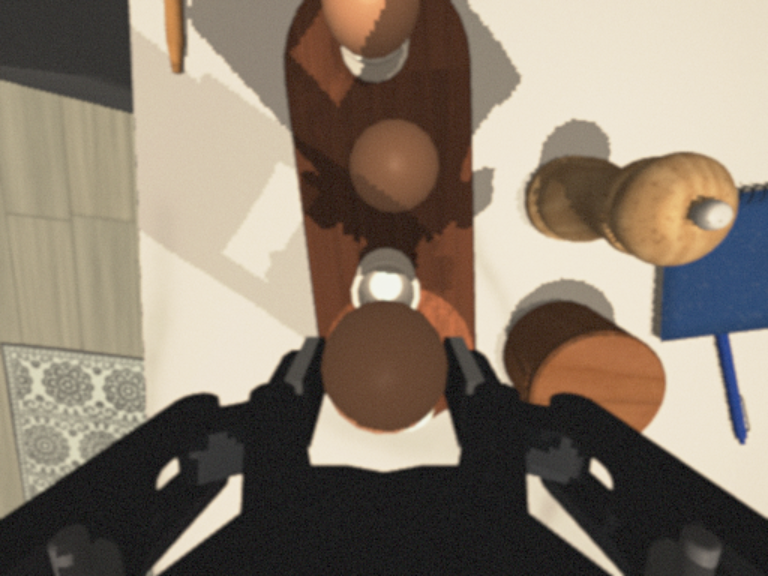

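Cup 3 is at (386,290), in line with the held egg at (384,366). Eggs 1 and 2 are seated at (370,15) and (394,165). I lower.

>>> carry_out(
  rows=[
    [0,0,0,-1,0,8,-0.4],
    [0,0,0,-1,0,22,-0.4],
    [0,0,0,-1,0,38,-0.4],
    [0,0,0,-1,0,54,-0.4],
    [0,0,0,-1,0,65,-0.4],
    [0,0,0,-1,0,71,-0.4],
    [0,0,0,-1,0,74,-0.4],
    [0,0,0,-1,0,76,-0.4],
    [0,0,0,-1,0,78,-0.4],
    [0,0,0,-1,0,79,-0.4],
    [0,0,0,-1,0,79,-0.4],
  ],
)

```text
clock: 22.55
tcp_pos: [0.4688, -0.2556, 0.1461]
ee_rot: [0.0, 0.663, 0.749, 0.0]
wrist_force: [0.4, 0.0, -0.1]
finger_gap: 0.0439
gripper_force: 25.7
```

>>> carry_out(
  rows=[
    [0,0,0,0,0,1,-0.4],
    [0,0,0,0,0,1,-0.4],
  ],
)

```text
clock: 22.75
tcp_pos: [0.4687, -0.2556, 0.145]
ee_rot: [0.0, 0.663, 0.749, 0.0]
wrist_force: [0.1, 0.1, -1.6]
finger_gap: 0.044
gripper_force: 25.7
```

>>> carry_out(
  rows=[
    [0,0,0,0,0,1,-0.4],
    [0,0,0,0,0,1,-0.4],
  ],
)

```text
clock: 22.95
tcp_pos: [0.4688, -0.2557, 0.144]
ee_rot: [0.0, 0.663, 0.749, 0.0]
wrist_force: [0.3, -0.9, 0.5]
finger_gap: 0.0441
gripper_force: 25.8
```

>>> carry_out(
  rows=[
    [0,0,0,0,0,1,-0.4],
    [0,0,0,0,0,1.2,-0.4],
  ],
)

```text
clock: 23.15
tcp_pos: [0.469, -0.2559, 0.1433]
ee_rot: [0.0, 0.663, 0.749, -0.0]
wrist_force: [-1.9, -0.6, 7.3]
finger_gap: 0.0445
gripper_force: 26.4
```

Contact. I release and rise.

>>> carry_out(
  rows=[
    [0,0,0,0,0,0,0.15],
    [0,0,0,0,0,0,0.3],
    [0,0,0,0,0,0,0.6],
    [0,0,0,0,0,0,0.8],
    [0,0,0,0,0,0,0.8],
    [0,0,0,0,0,-8,0.8],
    [0,0,0,0,0,-25,0.8],
    [0,0,0,0,0,-45,0.8],
    [0,0,0,0,0,-65,0.8],
    [0,0,0,0,0,-80,0.8],
    [0,0,0,0,0,-84,0.8],
    [0,0,0,0,0,-84,0.8],
  ],
)

```text
clock: 24.35
tcp_pos: [0.4689, -0.2557, 0.2275]
ee_rot: [0.001, 0.663, 0.749, 0.0]
wrist_force: [0.5, 0.0, -0.1]
finger_gap: 0.0771
gripper_force: 0.0
```

```bash
python3 - <<'E' 2>/dev/null
from h import *
from station import arm
o=arm.get_obs();print(o['clock'],o['tcp_pos'],o['finger_gap'],o['gripper_force'])
c=arm.calibration("wrist");p,d=arm.grab_frame("wrist");X=cloud(d,c['camera_matrix'],c['pose'])
for g in [(.489,-.328)]: r=cup(X,d,np.array(g));print("cup",r[0].round(4),r[1],round(r[2],4))
for g in [(.464,-.182),(.4687,-.256)]: r=egg(X,d,np.array(g));print(r[0].round(4),r[1],r[2].round(3))
print(go(o,.4915,.125,.225,.121))
E
```

```text
24.35 [ 0.46891924 -0.25566419  0.22749167] 0.07710244294612838 0.0
cup [ 0.4893 -0.3292] 535 0.0013
[ 0.4636 -0.1821  0.078 ] 2815 0.019
[ 0.4685 -0.256   0.0779] 2346 0.029
(array([0.07, 0.05, 0.01]), array([375.1,  68.4,   2.2]))
```

>>> carry_out(
  rows=[
    [0,0,0,12,2,0,0.8],
    [0,0,0,42,8,0,0.8],
    [0,0,0,87,16,0,0.8],
    [0,0,0,135,25,0,0.8],
    [0,0,0,183,33,0,0.8],
    [0,0,0,231,42,0,0.8],
    [0,0,0,278,51,0,0.8],
    [0,0,0,321,59,0,0.8],
    [0,0,0,353,64,0,0.8],
    [0,0,0,370,67,0,0.8],
    [0,0,0,375,68.5,2,0.8],
    [0,0,0,375,68.5,2,0.8],
  ],
)

```text
clock: 25.6
tcp_pos: [0.4906, 0.1256, 0.2238]
ee_rot: [-0.0, 0.662, 0.749, -0.001]
wrist_force: [-0.9, 0.1, -0.3]
finger_gap: 0.0764
gripper_force: 0.0
```

>>> carry_out(
  rows=[
    [0,0,0,0,0,6,0.8],
    [0,0,0,0,0,15,0.8],
    [0,0,0,0,0,15,0.8],
  ],
)

```text
clock: 25.9
tcp_pos: [0.4905, 0.1239, 0.2082]
ee_rot: [-0.001, 0.664, 0.748, -0.001]
wrist_force: [-0.2, 0.3, 0.6]
finger_gap: 0.0774
gripper_force: 0.0
```

```bash
python3 - <<'E' 2>/dev/null
from h import *
from station import arm
o=arm.get_obs();print(o['clock'],o['tcp_pos'],o['finger_gap'])
c=arm.calibration("wrist");p,d=arm.grab_frame("wrist");X=cloud(d,c['camera_matrix'],c['pose'])
r=egg(X,d,np.array((.4914,.126)));print(r[0].round(4),r[1])
print(go(o,.4915,.125,.129,.121))
E
```

```text
25.9 [0.49053243 0.12392003 0.20822582] 0.07741777954279967
[0.4915 0.1249 0.0651] 2439
(array([-0.16,  0.02, -0.07]), array([ 1. ,  1.3, 79.2]))
```

>>> carry_out(
  rows=[
    [0,0,0,0,0.5,12,0.8],
    [0,0,0,0,0.5,30,0.8],
    [0,0,0,0,0.5,50,0.8],
    [0,0,0,0,0.5,67,0.8],
    [0,0,0,0,0.5,77,0.8],
    [0,0,0,0,0.5,80,0.8],
    [0,0,0,0,0.5,80,0.3],
    [0,0,0,0,0.5,80,-0.2],
    [0,0,0,0,0.5,80,-0.4],
    [0,0,0,0,0.5,80,-0.4],
    [0,0,0,0,0.5,80,-0.4],
    [0,0,0,0,0.5,80,-0.4],
  ],
)

```text
clock: 27.15
tcp_pos: [0.4918, 0.1251, 0.1302]
ee_rot: [0.0, 0.663, 0.749, 0.0]
wrist_force: [-3.1, -0.3, 7.1]
finger_gap: 0.0443
gripper_force: 25.6
```

>>> carry_out(
  rows=[
    [0,0,0,0,0,-4,-0.4],
    [0,0,0,0,0,-14,-0.4],
    [0,0,0,0,0,-30,-0.4],
    [0,0,0,0,0,-50,-0.4],
    [0,0,0,0,0,-70,-0.4],
    [0,0,0,0,0,-86,-0.4],
    [0,0,0,0,0,-96,-0.4],
    [0,0,0,0,0,-100,-0.4],
    [0,0,0,0,0,-100,-0.4],
  ],
)

```text
clock: 28.05
tcp_pos: [0.492, 0.1251, 0.2302]
ee_rot: [0.0, 0.663, 0.749, 0.0]
wrist_force: [0.3, -0.2, -0.6]
finger_gap: 0.0441
gripper_force: 25.7
```

```bash
python3 - <<'E' 2>/dev/null
from h import *
from station import arm
o=arm.get_obs();print(o['clock'],o['tcp_pos'],o['finger_gap'],o['gripper_force'])
print(go(o,.4896,-.329,.225,.121))
E
```

```text
28.05 [0.49204531 0.12510264 0.23019863] 0.04409758567731825 25.73622018098831
(array([ 0.06, -0.  ,  0.01]), array([-450.5,  -57.3,    5.1]))
```

>>> carry_out(
  rows=[
    [0,0,0,-12,-2,0,-0.4],
    [0,0,0,-42,-5,0,-0.4],
    [0,0,0,-86,-11,1,-0.4],
    [0,0,0,-134,-17,1,-0.4],
    [0,0,0,-182,-23,2,-0.4],
    [0,0,0,-230,-29,2,-0.4],
    [0,0,0,-278,-35,2,-0.4],
    [0,0,0,-326,-41,3,-0.4],
    [0,0,0,-373,-47,3,-0.4],
    [0,0,0,-414,-53,4,-0.4],
    [0,0,0,-440,-56,5,-0.4],
    [0,0,0,-450,-57,5,-0.4],
  ],
)

```text
clock: 29.25
tcp_pos: [0.4884, -0.3314, 0.2235]
ee_rot: [-0.001, 0.664, 0.748, -0.0]
wrist_force: [0.1, -1.4, 0.2]
finger_gap: 0.044
gripper_force: 25.7
```

>>> carry_out(
  rows=[
    [0,0,0,0,0,0,-0.4],
    [0,0,0,0,0,0,-0.4],
  ],
)

```text
clock: 29.45
tcp_pos: [0.489, -0.3277, 0.224]
ee_rot: [-0.001, 0.663, 0.749, -0.0]
wrist_force: [0.0, 0.4, -0.7]
finger_gap: 0.0441
gripper_force: 25.7
```

```bash
python3 - <<'E' 2>/dev/null
from h import *
from station import arm
o=arm.get_obs();print(o['clock'],o['tcp_pos'],o['finger_gap'],o['gripper_force'])
c=arm.calibration("wrist");p,d=arm.grab_frame("wrist");X=cloud(d,c['camera_matrix'],c['pose'])
r=cup(X,d,np.array([.4893,-.329]));print(r[0].round(4),r[1])
r=egg(X,d,np.array([.4687,-.256]));print(r[0].round(4),r[1])
print(go(o,.4896,-.3291,.1429,.121))
E
```

```text
29.45 [ 0.48904384 -0.3276938   0.22399776] 0.04414208982070877 25.73960691690445
[ 0.4895 -0.3305] 383
[ 0.4685 -0.256   0.078 ] 2919
(array([-0.07, -0.08,  0.01]), array([-1.6,  0.5, 81.1]))
```

>>> carry_out(
  rows=[
    [0,0,0,-1,0,8,-0.4],
    [0,0,0,-1,0,22,-0.4],
    [0,0,0,-1,0,38,-0.4],
    [0,0,0,-1,0,54,-0.4],
    [0,0,0,-1,0,65,-0.4],
    [0,0,0,-1,0,71,-0.4],
    [0,0,0,-1,0,74,-0.4],
    [0,0,0,-1,0,76,-0.4],
    [0,0,0,-1,0,78,-0.4],
    [0,0,0,-1,0,79,-0.4],
    [0,0,0,-1,0,79,-0.4],
  ],
)

```text
clock: 30.6
tcp_pos: [0.4899, -0.3296, 0.146]
ee_rot: [0.0, 0.663, 0.749, 0.0]
wrist_force: [0.3, 0.1, -0.5]
finger_gap: 0.0442
gripper_force: 25.7
```

>>> carry_out(
  rows=[
    [0,0,0,0,0,1,-0.4],
    [0,0,0,0,0,1,-0.4],
  ],
)

```text
clock: 30.8
tcp_pos: [0.4899, -0.3296, 0.1449]
ee_rot: [0.0, 0.663, 0.749, 0.0]
wrist_force: [-1.0, 0.5, -0.6]
finger_gap: 0.0444
gripper_force: 25.7
```

>>> carry_out(
  rows=[
    [0,0,0,0,0,1,-0.4],
    [0,0,0,0,0,1,-0.4],
  ],
)

```text
clock: 31.0
tcp_pos: [0.4899, -0.3297, 0.1438]
ee_rot: [0.0, 0.663, 0.749, -0.0]
wrist_force: [-0.3, -1.8, 0.5]
finger_gap: 0.0439
gripper_force: 25.9
```

>>> carry_out(
  rows=[
    [0,0,0,0,0,1,-0.4],
    [0,0,0,0,0,1.2,-0.4],
  ],
)

```text
clock: 31.2
tcp_pos: [0.4901, -0.33, 0.1432]
ee_rot: [0.001, 0.663, 0.749, -0.0]
wrist_force: [-1.9, -0.7, 6.4]
finger_gap: 0.0439
gripper_force: 26.3
```

>>> carry_out(
  rows=[
    [0,0,0,0,0,0,0.15],
    [0,0,0,0,0,0,0.3],
    [0,0,0,0,0,0,0.6],
    [0,0,0,0,0,0,0.8],
    [0,0,0,0,0,0,0.8],
    [0,0,0,0,0,-8,0.8],
    [0,0,0,0,0,-25,0.8],
    [0,0,0,0,0,-50,0.8],
    [0,0,0,0,0,-75,0.8],
    [0,0,0,0,0,-95,0.8],
    [0,0,0,0,0,-105,0.8],
    [0,0,0,0,0,-105,0.8],
  ],
)

```text
clock: 32.4
tcp_pos: [0.4904, -0.3299, 0.2493]
ee_rot: [0.002, 0.663, 0.749, 0.0]
wrist_force: [-0.2, -0.3, 0.6]
finger_gap: 0.0766
gripper_force: 0.0
```

```bash
python3 - <<'E' 2>/dev/null
from h import *
from station import arm
o=arm.get_obs();print(o['clock'],o['tcp_pos'],o['finger_gap'],o['gripper_force'])
for n in("side","scene","wrist"):
    c=arm.calibration(n);p,d=arm.grab_frame(n);X=cloud(d,c['camera_matrix'],c['pose'])
    for g in [(.444,-.109),(.464,-.182),(.4687,-.256),(.4893,-.3295)]: r=egg(X,d,np.array(g));print(n,r[0].round(4),r[1],r[2].round(3))
    if n!="wrist": cv2.imwrite(f"pics/end_{n}.png",cv2.resize(p[(120 if n=="side" else 190):,200:400,::-1][:200],None,fx=3,fy=3,interpolation=cv2.INTER_CUBIC))
E
```

```text
32.4 [ 0.49036699 -0.3299268   0.24925175] 0.07657697062094036 0.0
side [ 0.444  -0.1093  0.0771] 245 0.08
side [ 0.464  -0.1818  0.0772] 202 0.077
side [ 0.4687 -0.2554  0.0776] 172 0.08
side [ 0.4904 -0.3299  0.0775] 162 0.087
scene [ 0.4434 -0.109   0.0789] 304 0.072
scene [ 0.4634 -0.1813  0.079 ] 322 0.067
scene [ 0.4682 -0.2547  0.079 ] 345 0.064
scene [ 0.4893 -0.3289  0.0791] 370 0.059
wrist [ 0.444 -0.109  0.066] 0 nan
wrist [ 0.4637 -0.1824  0.0777] 2132 0.039
wrist [ 0.4684 -0.256   0.078 ] 2379 0.019
wrist [ 0.4893 -0.3304  0.078 ] 1980 0.029
```

View pics/end_scene.png

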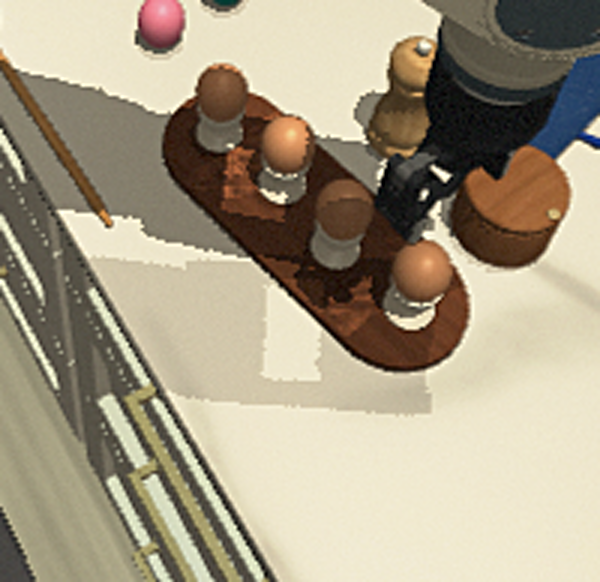

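All four eggs sit upright in their cups, at crop positions (222,93), (286,143), (343,208) and (421,270), and the gripper is clear above them. I hand in.

```bash
python3 -c "
from station import arm
print(arm.finish_job())"
```

```text
the job is handed in; nothing more can be done
None
```

All four eggs were set down into their cups in the rack's left-to-right order, the last pictures show them seated and upright with the gripper clear, and the job was handed in at about 32 s; no verdict was returned.

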